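# Hang a hook-on bracket on slotted uprights

### The arm

A 6-joint arm with a two-finger parallel gripper is mounted at the origin on the work surface. World frame = base frame: x ahead of the robot, y to its left, z up, the work surface at z = 0. Lengths are in m, angles in rad, forces in N, time in s.
With the tool pointing down it reaches from about 0.3 to 0.775 m from the base axis. Payload 14.6 kg.
Tool frame: the origin (TCP) lies at the very end of the fingers, on their centre line; the grasp point (between the pads) lies 19 mm behind it; z points along the fingers, y is the line along which they close (so a half turn about z gives the same grasp; the last joint's range is limited). The gripper opens to 94 mm and grips with 3 to 60 N. Pads are 16 mm wide; open, the fingers measure 119 mm over their backs; the gripper's body (75 mm by 177 mm) begins 78 mm behind the grasp point.
Start: joints at [-1.249, 0.3, 1.521, -0, 1.321, -0.067], TCP at [0.208, -0.509, 0.205] pointing down, gripper open.
Joint ranges: [-3.03, 3.03], [-0.79, 2.21], [0.23, 2.52], [-1.04, 4.18], [0, 3.07], [-2.55, 2.55]. Speed limits (rad/s): [2.22, 2.22, 2.57, 3.14, 3.14, 3.14].

### API

Orientations are given as a unit quaternion [x, y, z, w].
In Python, from station import bot gives the robot as it stands.
- The arm moves only by the shell command python3 nudge.py 'ROWS' [FORCE]. ROWS is one flat JSON list of numbers that holds 1 to 5 rows one after another, with no inner brackets; each row has 5 numbers: dx, dy, dz in m, then a turn about the tool's z in rad, then the finger opening in m; each row shifts and turns the commanded pose from where the row before left it, along the tool's axes as they then stand; what a row does not reach is not made up. A row lasts 1/8 s, in which the tool goes at most 0.0625 m and 0.188 rad, less where a joint would pass 70% of its speed; a pose out of reach is approached as far as the arm can. The fingers move at their own pace and stop on an object; FORCE is the grip in N (left out, the last holds). Time passes only in rows, so rows that do not move let the fingers close. It prints the time, the measured TCP pose, the force, the opening and the grip force at its end. Input that does not fit is refused with a message, and nothing moves.
- bot.get_obs(): the state, without advancing time (a new reading comes with each control period).
- bot.snapshot(name): name is "scene" or "top" or "wrist"; returns a dict with "image" (420x560x3 uint8, blue, green, red), "mtx" (3x3 intrinsics, pixels), "world_to_cam" (4x4, takes a point from world to camera coordinates). Camera axes: x right, y up, looking along -z (the intrinsics and any distortion apply to the point x, -y, -z); pixel columns grow to the right and rows downward; lengths in m; the calibration is good to about 2 mm. A picture is of the moment at which its call begins. There is no depth.
- bot.finish_job(): hands the job in; it is judged then, once.
The state is a dict: "time": time; "q": joint angles; "joint_velocities": joint speeds; "effort": joint torques, N m; "eef_pos": TCP position; "eef_rot": TCP orientation; "ft_force": force on the tool from outside, world axes, zero at the start; "wrist_torque": the same for the moment, N m; "gripper_width": finger opening in m; "grasp_force": force on a finger pad.
Only numpy, scipy, OpenCV 4.12 (cv2) and the standard library are available. Lean on these libraries where they do the work, as an engineer would, in place of code of your own. Each camera call takes 0.05 s, during which the arm holds its last target. There are 200 camera calls.

### The job

Pull the yellow bracket out of the roofed rack, set it down standing on its foot on the black rubber mat and let go; then take it again, hook both claws into the pair of slots level with and just below the red catch on the blue uprights, and press it down until the catch springs out over its back plate. Let go of it, and leave the clutch drum, oil bottle, valve body and grey divider arm where they are.

Things in the scene. Friction and masses are not known exactly. Their poses are not given: they have to be found in the camera images.
- bracket: Yellow bracket, 0.4 kg. Origin: mid rear face of its back plate, at the underside; +x the way the claws point, z up standing and hanging. Back plate 84 wide (y), 70 high, 8 thick. An arm runs to x=-150: foot 40 wide, 6 thick; on it a rib 10 thick (y), top at z=46: grip this from above, fingers closing along y. Starts in either bay of the rack, claws out, plate and 47 mm of rib showing.
- claws (a point): Midway between the bracket's two steel claws (bracket x=6, y=0, z=51). Claws at y=+32 and -32, each 8 wide: a tongue z 45 to 57 reaching to x=12, and at its end a lip (x 6 to 12) hanging down to z=31, so 6 mm lie between plate and lip. To draw the bracket out, grip the rib at about x=-30.
- bracket_mid (a point): Point on the bracket's underside halfway along, at bracket x=-70. Grip the rib there (x=-70) or farther out to hang it: nearer the plate the gripper's body hits the tall uprights.
- uprights: Fixed pair of blue slotted uprights, 285 high, each 34 wide, centres at y=+32 and -32. Origin at bench level, middle, on the front face, which looks along its -x; the bracket goes in along +x. Front sheet 4 thick, open behind. Slots 13 wide, 36 high, one above another, lower edges 70, 120, 170 and 220 above the bench; use the pair at 170 (170 to 206), at the catch.
- seat (a point): On the uprights' front face, 125 above the bench, axes as the uprights: here the bracket's origin lies, axes matching, once it hangs home with its tongues on the slots' lower edges (2 mm of play off the face, 2 degrees of droop). To enter it must be 14 to 24 mm higher (best 19), go in till its plate is within 2 mm of the face, then down.
- catch (a joint): Red spring catch between the uprights: bar 20 wide, 10 high, 197 to 207 above the bench, 9 mm out of the face. Value in m: 0 = out, up to 0.011 pushed in along the uprights' +x (2 N to start, 6 N flush). The back plate pushes it in on entry (about 0.009) and rubs on it, so a push of some newtons down is needed; once home it springs out over the plate's top edge (near 0).
- rack: Fixed stock rack, 246 wide (y), 130 deep, 60 high, no floor: two bays side by side, 114 wide inside, centres at y=+60 and -60, under a blue roof (underside 54 above the bench, top 60). Origin at bench level in the middle of the mouth; the mouth looks along its -x. About 95 mm of the bracket's arm is inside.
- mat: Black rubber mat fixed on the bench, 200 (x) x 140 (y), 4 thick; origin at the centre of its underside.
- divider: Grey divider arm in the other bay: foot 40 wide, rib 10 thick, 40 high, no back plate or claws; runs from x=-8 to x=-150 of its own frame (underside at z=0). Leave it.
- drum: Steel clutch drum with dark teeth round it and a copper band, about 96 diameter, 62 high; origin at the centre of its underside. Leave it.
- oil: Blue oil bottle with black cap, 68 diameter, 180 high; origin at the centre of its underside. Leave it.
- valve_body: Aluminium valve body block, 70 x 110, 48 high; origin at the centre of its underside. Leave it.

How it is judged:
On the way:
1. the bracket stands on its foot on the mat, let go and at rest (x of bracket_mid in the frame of mat between -0.1 and 0.1 m and y of bracket_mid in the frame of mat between -0.07 and 0.07 m and z of bracket_mid in the frame of mat between 0 and 0.01 m and angle between bracket's own z axis and vertical below 0.1 rad and contact force between bracket and the fingers below 0.2 N and linear speed of bracket below 0.02 m/s), for 0.2 s.
At the end, for the whole second after the job is handed in: The bracket hangs home below the red catch: origin within 6 mm of the seat point along each axis, upright and square within 7 degrees, catch out (pushed in under 4 mm), released and at rest; drum, bottle, valve body and divider arm within 30 mm of their starts (x of bracket in the frame of seat between -0.007 and 0.004 m and y of bracket in the frame of seat between -0.006 and 0.006 m and z of bracket in the frame of seat between -0.006 and 0.005 m and angle between bracket's own z axis and vertical below 0.12 rad and angle between the x axis of bracket and the x axis of uprights, either way round below 0.12 rad and value of joint catch below 0.004 m and linear speed of bracket below 0.02 m/s and contact force between bracket and the arm below 0.2 N and contact force between bracket and the fingers below 0.2 N and distance of each of drum, oil, valve_body, divider from where it was at the start of the episode below 0.03 m); the robot touches nothing.
It fails at once if the clutch drum is knocked over or moved more than 30 mm (distance of drum from where it was at the start of the episode above 0.03 m or angle between drum's own z axis and vertical above 0.35 rad).
It fails at once if the oil bottle is knocked over or moved more than 30 mm (distance of oil from where it was at the start of the episode above 0.03 m or angle between oil's own z axis and vertical above 0.35 rad).
It fails at once if the valve body is knocked over or moved more than 30 mm (distance of valve_body from where it was at the start of the episode above 0.03 m or angle between valve_body's own z axis and vertical above 0.35 rad).
It fails at once if the grey divider arm is knocked over or moved more than 30 mm (distance of divider from where it was at the start of the episode above 0.03 m or angle between divider's own z axis and vertical above 0.35 rad).
It also fails if it takes over 61 s, if anything falls off the work surface, if the arm or the gripper's body presses on something with over 40 N, if the wrist force passes 120 N, or if a joint passes its speed limit or range.

## Working session

There is one attempt and no reset: what is moved stays moved. The work goes in short steps, Python scripts to look and compute and a shell command to move; the robot and the scene stay as the last step left them, time stands still between calls to the robot, and variables do not carry over. Pictures are saved under pics/ and viewed, at most 10 in all, crops included, and the job is handed in when it is done.

```bash
ls; mkdir -p pics; cat > h.py <<'E'
import numpy as np, cv2, sys
from station import bot
def snap(n, f=None):
    s=bot.snapshot(n)
    if f: cv2.imwrite('pics/'+f,s['image'])
    return s
def ray(s,u,v):
    T=np.array(s['world_to_cam']);R=T[:3,:3];K=np.array(s['mtx'])
    p=np.linalg.inv(K)@[u,v,1]; d=R.T@np.array([p[0],-p[1],-p[2]])
    return -R.T@T[:3,3], d/np.linalg.norm(d)
def onz(s,u,v,z):
    o,d=ray(s,u,v); return o+d*(z-o[2])/d[2]
def cross(a,b):
    (o1,d1),(o2,d2)=a,b
    t=np.linalg.lstsq(np.c_[d1,-d2],o2-o1,rcond=None)[0]
    p,q=o1+t[0]*d1,o2+t[1]*d2
    return (p+q)/2,np.linalg.norm(p-q)
def proj(s,P):
    T=np.array(s['world_to_cam']);c=T[:3,:3]@P+T[:3,3];k=np.array(s['mtx'])@[c[0],-c[1],-c[2]]
    return k[:2]/k[2]
E
python3 - <<'E'
from h import *
import pickle
d={}
for n in ('scene','top','wrist'): d[n]=snap(n,n+'0.png'); print(n,{k:v for k,v in d[n].items() if k not in('image','mtx','world_to_cam')},-np.array(d[n]['world_to_cam'])[:3,:3].T@np.array(d[n]['world_to_cam'])[:3,3])
pickle.dump(d,open('s0.pkl','wb'))
print(bot.get_obs())
E
```

```text
nudge.py
pics
station.py
scene {} [0.96342435 0.79419684 1.13143028]
top {} [0.44882296 0.01829672 1.01243255]
wrist {} [ 0.28319771 -0.47895402  0.38535239]
{'time': 0.15, 'q': array([-1.24859518e+00,  3.00326842e-01,  1.52140039e+00, -2.39576478e-05,
        1.32072049e+00, -6.66036933e-02]), 'joint_velocities': array([-3.90871504e-04, -1.54615702e-03, -2.38823910e-03,  2.73902110e-04,
        3.63454585e-05,  2.97712550e-04]), 'effort': array([ 1.18024749e-03, -5.31958973e+01, -3.52821743e+01,  7.08455220e-02,
        2.36055854e-02, -8.22929769e-05]), 'eef_pos': array([ 0.20842453, -0.50877241,  0.20504191]), 'eef_rot': array([ 9.81162622e-01,  1.93183141e-01, -6.60005041e-05, -4.22572338e-04]), 'ft_force': array([ 0.67069017, -1.37697321,  0.51267705]), 'wrist_torque': array([-0.02439799, -0.02406247,  0.0438329 ]), 'grasp_force': 0.0, 'gripper_width': 0.09380121716270289}
```

View pics/top0.png

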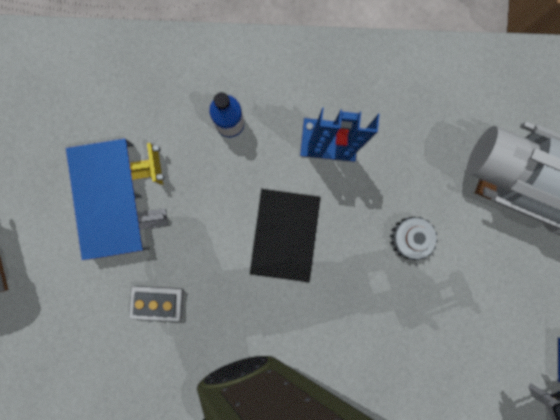

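View pics/scene0.png

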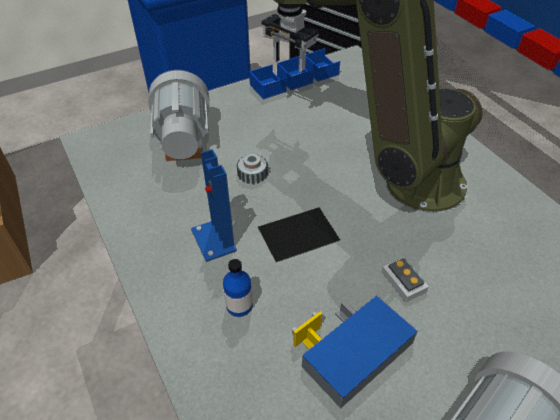

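The top view shows the rack at (105,198) with its mouth to the right and the bracket plate at (153,164). The divider is at (155,215), the mat at (286,235), the uprights at (335,138), the drum at (414,238), the bottle at (227,115) and the valve body at (156,304). I'll zoom in on the uprights and the bracket.

```bash
python3 - <<'E'
from h import *
import pickle
d=pickle.load(open('s0.pkl','rb'))
t=d['top']['image'];s=d['scene']['image']
r=lambda i,x,y,w,h:cv2.resize(i[y:y+h,x:x+w],(400,300),interpolation=cv2.INTER_CUBIC)
cv2.imwrite('pics/z0.png',np.vstack([np.hstack([r(t,290,95,100,75),r(t,110,130,100,75)]),np.hstack([r(s,170,145,160,120),r(s,270,290,120,90)])]))
for n in ('top','scene'):
  hsv=cv2.cvtColor(d[n]['image'],cv2.COLOR_BGR2HSV)
  for nm,lo,hi in(('yel',(22,150,100),(34,255,255)),('red',(0,170,90),(6,255,255)),('blue',(105,150,60),(125,255,255)),('blk',(0,0,0),(180,255,30))):
    c,_=cv2.findContours(cv2.inRange(hsv,lo,hi),cv2.RETR_EXTERNAL,cv2.CHAIN_APPROX_NONE)
    for k in c:
      if cv2.contourArea(k)>(15 if nm!='blk' else 1500): print(n,nm,cv2.contourArea(k),cv2.boundingRect(k),np.round(cv2.approxPolyDP(k,3,True)[:,0]).tolist()[:8])
# mat
S=d['top']
for uv in[(262,189),(320,194),(310,282),(250,275)]: print(onz(S,*uv,.004))
E
```

```text
top yel 372.0 (131, 145, 26, 36) [[150, 145], [149, 161], [131, 163], [133, 178], [150, 175], [156, 180]]
top red 79.0 (338, 130, 9, 14) [[346, 130], [339, 131], [338, 143], [345, 142]]
top blue 6461.0 (67, 140, 75, 119) [[124, 140], [67, 149], [83, 258], [141, 248]]
top blue 2318.0 (301, 112, 77, 49) [[377, 116], [365, 130], [358, 127], [359, 114], [340, 112], [335, 122], [322, 121], [320, 117]]
top blue 547.0 (210, 97, 31, 31) [[231, 97], [224, 110], [213, 102], [210, 108], [214, 121], [224, 127], [235, 124], [240, 116]]
scene yel 557.5 (294, 312, 28, 37) [[320, 312], [294, 331], [295, 346], [302, 341], [309, 348], [320, 339], [315, 333], [320, 326]]
scene red 1066.0 (518, 30, 42, 40) [[525, 34], [518, 51], [547, 69], [554, 66], [559, 56], [559, 40], [542, 30]]
scene red 723.5 (455, 0, 45, 28) [[455, 13], [480, 27], [486, 15], [499, 7], [487, 0], [459, 0]]
scene blue 40.0 (228, 306, 24, 10) [[251, 306], [242, 313], [228, 311], [243, 315]]
scene blue 5373.5 (303, 296, 114, 102) [[376, 296], [303, 355], [343, 397], [416, 331]]
scene blue 558.0 (223, 271, 28, 27) [[242, 271], [229, 272], [223, 280], [226, 293], [232, 297], [240, 297], [249, 290], [249, 278]]
scene blue 2306.0 (192, 150, 44, 111) [[212, 150], [201, 153], [206, 185], [209, 179], [212, 182], [213, 194], [208, 193], [212, 220]]
scene blue 45.5 (552, 60, 8, 17) [[559, 60], [552, 70], [559, 76]]
scene blue 2401.0 (483, 0, 77, 49) [[491, 0], [502, 9], [489, 15], [483, 28], [516, 48], [523, 32], [537, 27], [559, 37]]
scene blue 120.5 (435, 0, 22, 11) [[435, 0], [453, 10], [456, 2]]
scene blue 10660.0 (128, 0, 212, 99) [[128, 0], [148, 89], [159, 73], [174, 68], [195, 73], [208, 89], [249, 77], [263, 98]]
[0.56117147 0.04061036 0.004     ]
[ 0.5533805  -0.09318087  0.004     ]
[ 0.35170788 -0.07447913  0.004     ]
[0.36428463 0.06228882 0.004     ]
```

View pics/z0.png

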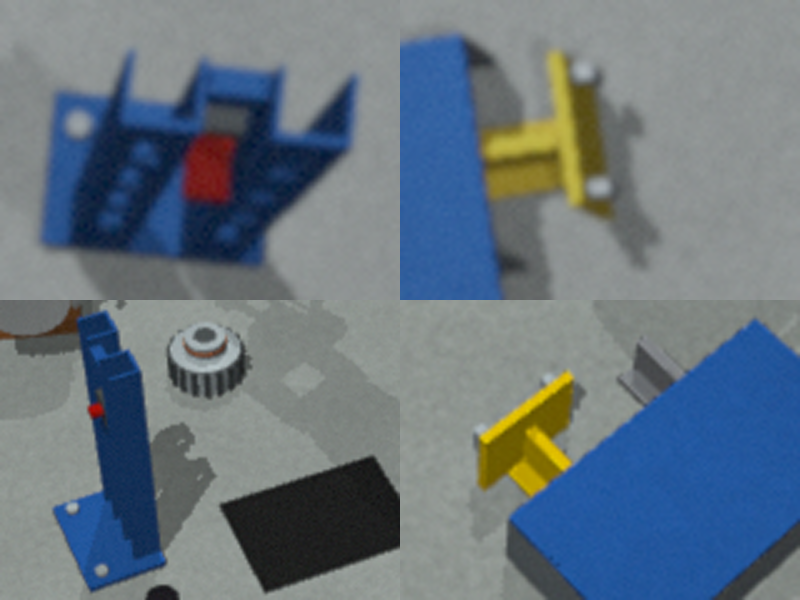

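The uprights are channels opening away from the robot. The slotted front face, with the red catch at (342,136), looks towards the robot (-x). The bracket is in the +y side bay, its plate running from (148,144) to (155,181), and it points along world -y. Next I'll get rough poses.

```bash
python3 - <<'E'
from h import *
import pickle
d=pickle.load(open('s0.pkl','rb'));S=d['top'];C=d['scene']
p=lambda *a:print(np.round(onz(S,*a),4))
print('roof top');[p(u,v,.06) for u,v in[(124,140),(67,149),(83,258),(141,248)]]
print('plate top ends');a=onz(S,149,144,.07);b=onz(S,155.5,181,.07);print(a,b,np.linalg.norm(a-b),(a+b)/2)
print('rib');p(131,168,.046);p(148,166,.046)
print('red'); 
pr,e=cross(ray(S,342,136.5),ray(C,209,188));print(pr,e)
print('base');[p(u,v,.0) for u,v in[(301,157),(357,161),(305,118)]]
print('oil');p(222,100,.18)
q=bot.get_obs();from scipy.spatial.transform import Rotation as R
print(R.from_quat(q['eef_rot']).as_matrix().round(3))
W=d['wrist'];T=np.array(W['world_to_cam']);print(T.round(3),W['mtx'])
# top of plate from two views
for uvS,uvC in[((149,144),(294,331)),((155.5,181),(320,312))]: print(cross(ray(S,*uvS),ray(C,*uvC)))
E
```

```text
roof top
[0.6532 0.3414 0.06  ]
[0.6298 0.4625 0.06  ]
[0.3965 0.4161 0.06  ]
[0.4208 0.2944 0.06  ]
plate top ends
[0.64404086 0.28432482 0.07      ] [0.56455835 0.26706391 0.07      ] 0.08133515763495112 [0.60429961 0.27569436 0.07      ]
rib
[0.5946 0.328  0.046 ]
[0.6001 0.2912 0.046 ]
red
[ 0.65575406 -0.11964474  0.18622086] 0.02354096018988347
base
[ 0.6388 -0.0477  0.    ]
[ 0.6333 -0.1784  0.    ]
[ 0.731  -0.0549  0.    ]
oil
[0.7107 0.1181 0.18  ]
[[ 0.925  0.379 -0.   ]
 [ 0.379 -0.925  0.001]
 [ 0.    -0.001 -1.   ]]
[[ 0.379 -0.926  0.001 -0.551]
 [ 0.89   0.364 -0.274  0.028]
 [ 0.253  0.104  0.962 -0.392]
 [ 0.     0.     0.     1.   ]] [[373.22025406   0.         280.24046986]
 [  0.         373.22025406 207.40489714]
 [  0.           0.           1.        ]]
(array([0.64492805, 0.28429888, 0.0686706 ]), np.float64(0.0014630296721090856))
(array([0.56491078, 0.26847831, 0.06523561]), np.float64(0.0005605784183843426))
```

```bash
python3 nudge.py '[0.044, -0.04, 0, 0, 0.07, 0.044, -0.04, 0, 0, 0.07, 0.044, -0.04, 0, 0, 0.07, 0.044, -0.04, 0, 0, 0.07, 0.044, -0.04, 0, 0, 0.07]'; python3 nudge.py '[0.044, -0.04, 0, 0, 0.07, 0.044, -0.04, 0, 0, 0.07, 0.044, -0.04, 0, 0, 0.07, 0.044, -0.04, 0, 0, 0.07, 0.044, -0.04, 0, 0, 0.07]';python3 nudge.py '[0.044, -0.04, 0, 0, 0.07, 0.044, -0.04, 0, 0, 0.07, 0.044, -0.04, 0, 0, 0.07, 0, 0, 0, -0.18, 0.07, 0, 0, 0, -0.18, 0.07]';python3 nudge.py '[0, 0, 0, -0.18, 0.07, 0, 0, 0, -0.18, 0.07, 0, 0, 0, -0.18, 0.07, 0, 0, 0, -0.18, 0.07, 0, 0, 0, -0.18, 0.07]'
cat > cap.py <<'E'
from h import *
import pickle,sys
s=snap(sys.argv[2] if len(sys.argv)>2 else 'wrist',sys.argv[1]+'.png');pickle.dump(s,open(sys.argv[1]+'.pkl','wb'))
E
python3 nudge.py '[0, 0, 0, -0.117, 0.07, 0, 0, 0, 0, 0.07]'; python3 cap.py w1; python3 nudge.py '[0.045, 0.03, 0, 0, 0.07, 0.045, 0.03, 0, 0, 0.07, 0, 0, 0, 0, 0.07]'; python3 cap.py w2
python3 -c "
import cv2,numpy as np
a=cv2.imread('pics/w1.png');b=cv2.imread('pics/w2.png')
cv2.imwrite('pics/w12.png',np.hstack([a[:,80:480],b[:,80:480]]))"
```

```text
time: 2.9
eef_pos: [0.5406, 0.1891, 0.2052]
eef_rot: [0.635, 0.772, -0.0, -0.0]
ft_force: [-0.4, -0.5, -0.6]
gripper_width: 0.07
grasp_force: 0.0
time: 3.32
eef_pos: [0.5821, 0.2916, 0.2039]
eef_rot: [0.635, 0.773, -0.001, -0.0]
ft_force: [0.5, -0.1, -0.6]
gripper_width: 0.0698
grasp_force: 0.0
```

View pics/w12.png

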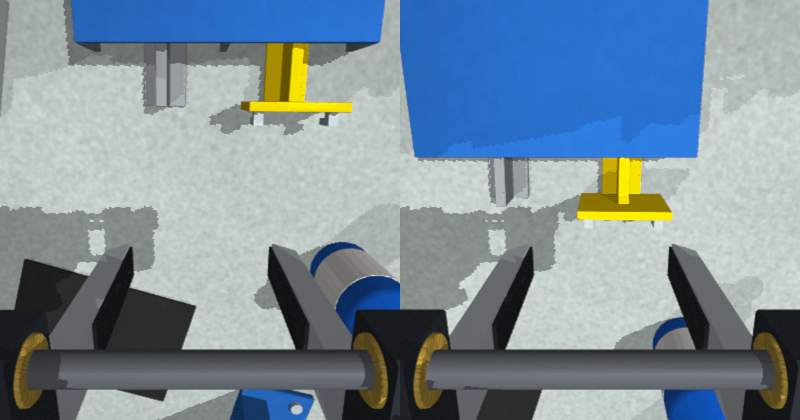

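The wrist views, with the bracket on the right and the divider on the left, show the plate's top strip at x 242–352, y 102–111 in w1. In w2 it is at x 578–672, y 211–220. The rib runs straight up from it. Triangulating from these.

```bash
python3 - <<'E'
from h import *
import pickle
a=pickle.load(open('w1.pkl','rb'));b=pickle.load(open('w2.pkl','rb'))
P=[((242+80,106.5),(578-320,216)),((352+80,106.5),(672-320,215))]
pts=[]
for u,v in P:
    p,e=cross(ray(a,*u),ray(b,*v));print('tri',p.round(4),e.round(4));pts.append(p)
for u,v in P: print(onz(a,*u,.07).round(4),onz(b,*v,.07).round(4))
# rib top edges: w2 (617..629 at y~165, 200), z .046
for s,o,Q in((b,-320,[(617,163),(629,163),(617,200),(629,200)]),(a,80,[(292,60),(305,60),(288,100),(300,100)])):
    for u,v in Q: print('rib',onz(s,u+o,v,.046).round(4))
# roof front edge top z=.06
for u in((415,157),(697,156)): print('roof',onz(b,u[0]-320,u[1],.06).round(4))
for s,u in((a,(72+80,42)),(a,(385+80,42))): print('roofbottom?',onz(s,*u,.06).round(4))
E
```

```text
tri [0.5642 0.2681 0.0617] 0.006
tri [0.6485 0.2865 0.0696] 0.0005
[0.5604 0.2691 0.07  ] [0.5671 0.2697 0.07  ]
[0.6486 0.2864 0.07  ] [0.6482 0.2867 0.07  ]
rib [0.5929 0.3188 0.046 ]
rib [0.6037 0.3209 0.046 ]
rib [0.6001 0.2846 0.046 ]
rib [0.6111 0.2868 0.046 ]
rib [0.5963 0.3146 0.046 ]
rib [0.6071 0.3168 0.046 ]
rib [0.6013 0.2823 0.046 ]
rib [0.6116 0.2843 0.046 ]
roof [0.4183 0.292  0.06  ]
roof [0.6589 0.3404 0.06  ]
roofbottom? [0.416  0.2917 0.06  ]
roofbottom? [0.6633 0.3402 0.06  ]
```

```bash
python3 nudge.py '[0.008, 0.021, 0.03, -0.006, 0.06, 0, 0, 0.055, 0, 0.06, 0, 0, 0.055, 0, 0.06, 0, 0, 0.04, 0, 0.06, 0, 0, 0.012, 0, 0.06]'; python3 cap.py w3;  python3 nudge.py '[0, 0, 0, 0, 0.06, 0, 0, 0, 0, 0.0, 0, 0, 0, 0, 0.0, 0, 0, 0, 0, 0.0, 0, 0, 0, 0, 0.0]' 30
```

```text
time: 4.0
eef_pos: [0.6001, 0.2995, 0.0114]
eef_rot: [0.633, 0.774, -0.002, -0.001]
ft_force: [0.7, -0.1, 0.3]
gripper_width: 0.0604
grasp_force: 0.0
time: 4.68
eef_pos: [0.6012, 0.3009, 0.0136]
eef_rot: [0.633, 0.774, 0.0, 0.0]
ft_force: [-0.4, 0.4, -0.2]
gripper_width: 0.0234
grasp_force: 0.0
```

View pics/w3.png

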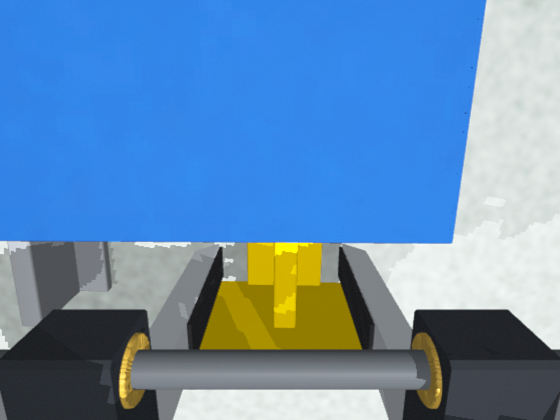

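The rib at column 285 is centred between the fingers. I'll finish closing, then raise slightly (roof clearance is 8 mm) and pull out along tool -x.

```bash
python3 nudge.py '[0, 0, 0, 0, 0.0, 0, 0, 0, 0, 0.0, 0, 0, 0, 0, 0.0]' 45; python3 nudge.py '[0, 0, -0.002, 0, 0.0, -0.02, 0, 0, 0, 0.0, -0.04, 0, 0, 0, 0.0, -0.05, 0, 0, 0, 0, -0.03, 0, 0, 0, 0]'
```

```text
time: 5.05
eef_pos: [0.6012, 0.3009, 0.0135]
eef_rot: [0.633, 0.775, 0.0, 0.0]
ft_force: [0.8, -0.1, 0.2]
gripper_width: 0.0099
grasp_force: 45.0
time: 5.68
eef_pos: [0.6295, 0.1607, 0.0155]
eef_rot: [0.633, 0.774, -0.0, 0.0]
ft_force: [1.2, 0.5, -3.6]
gripper_width: 0.0095
grasp_force: 45.0
```

```bash
python3 nudge.py '[0, -0.05, 0, 0, 0, 0, -0.03, -0.04, 0, 0, 0, 0, -0.05, -0.18, 0, 0, 0, 0, -0.18, 0, 0, 0, 0, -0.18, 0]'; python3 nudge.py '[0, 0, 0, -0.18, 0, 0, 0, 0, -0.18, 0, 0, 0, 0, -0.18, 0, 0, 0, 0, -0.18, 0, 0, 0, 0, -0.056, 0]'; python3 cap.py t1 top; python3 cap.py c1 scene; python3 - <<'E'
from h import *
import pickle
from scipy.spatial.transform import Rotation as R
o=bot.get_obs();m=R.from_quat(o['eef_rot']).as_matrix();print(m.round(3))
print('delta tool',(m.T@(np.array([.4977,-.018,.025])-o['eef_pos'])).round(4))
S=pickle.load(open('t1.pkl','rb'));r=lambda i,x,y,w,h:cv2.resize(i[y:y+h,x:x+w],(800,600),interpolation=cv2.INTER_CUBIC)
cv2.imwrite('pics/z1.png',r(S['image'],180,80,200,150))
E
```

```text
time: 6.3
eef_pos: [0.5507, 0.1467, 0.106]
eef_rot: [0.401, 0.916, 0.0, 0.0]
ft_force: [-0.2, -0.4, -3.2]
gripper_width: 0.0094
grasp_force: 45.0
time: 6.92
eef_pos: [0.5506, 0.1467, 0.1053]
eef_rot: [0.025, 1.0, -0.0, -0.0]
ft_force: [-0.7, 0.0, -3.5]
gripper_width: 0.0098
grasp_force: 45.0
[[-0.999  0.054 -0.   ]
 [ 0.054  0.999 -0.   ]
 [ 0.    -0.    -1.   ]]
delta tool [ 0.0439 -0.1674  0.0803]
```

View pics/z1.png

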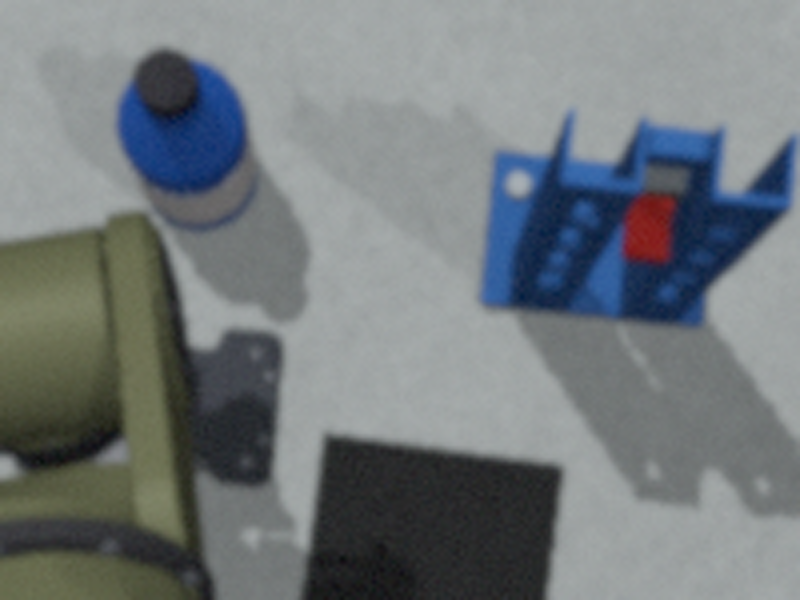

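The bottle at (185,130) is undisturbed, and the uprights' face looks towards the robot. Next I'll move over the mat and set down.

```bash
python3 nudge.py '[0.011, -0.042, 0, 0, 0, 0.011, -0.042, 0, 0, 0, 0.011, -0.042, 0, 0, 0, 0.011, -0.042, 0, 0, 0, 0, 0, 0.04, 0, 0]'; python3 nudge.py '[0, 0, 0.035, 0, 0, 0, 0, 0.008, 0, 0, 0, 0, 0.004, 0, 0, 0, 0, 0.002, 0, 0, 0, 0, 0, 0, 0]'
```

```text
time: 7.65
eef_pos: [0.4987, -0.0205, 0.0673]
eef_rot: [0.029, 1.0, -0.0, 0.003]
ft_force: [0.8, 0.1, -4.9]
gripper_width: 0.0094
grasp_force: 45.0
time: 8.28
eef_pos: [0.4984, -0.0177, 0.0174]
eef_rot: [0.027, 1.0, -0.0, 0.001]
ft_force: [0.9, 0.4, -2.3]
gripper_width: 0.01
grasp_force: 45.0
```

```bash
python3 nudge.py '[0, 0, 0.001, 0, 0, 0, 0, 0, 0, 0, 0, 0, 0, 0, 0.05, 0, 0, 0, 0, 0.05, 0, 0, 0, 0, 0.05]'; python3 nudge.py '[0, 0, 0, 0, 0.05, 0, 0, 0, 0, 0.05, 0, 0, -0.05, 0, 0.05, 0, 0, -0.05, 0, 0.05, 0.02, 0, -0.06, 0, 0.05]';python3 nudge.py '[0.04, 0, -0.02, 0, 0.05, 0, 0, 0, 0, 0.05]'; python3 cap.py w4;python3 cap.py c4 scene; python3 cap.py t4 top
python3 - <<'E'
import cv2,numpy as np
w=cv2.imread('pics/w4.png')
c=cv2.imread('pics/c4.png')
cv2.imwrite('pics/z4.png',np.hstack([w[:,80:480],cv2.resize(c[140:265,170:290],(400,420))]))
E
```

```text
time: 8.9
eef_pos: [0.4978, -0.0176, 0.0155]
eef_rot: [0.027, 1.0, 0.0, 0.0]
ft_force: [0.0, -1.2, 0.6]
gripper_width: 0.036
grasp_force: 0.0
time: 9.52
eef_pos: [0.4778, -0.0166, 0.1759]
eef_rot: [0.027, 1.0, 0.0, -0.0]
ft_force: [0.5, -0.2, 0.1]
gripper_width: 0.0502
grasp_force: 0.0
time: 9.78
eef_pos: [0.4374, -0.0144, 0.1965]
eef_rot: [0.027, 1.0, -0.0, 0.002]
ft_force: [-0.2, -0.3, -0.7]
gripper_width: 0.0501
grasp_force: 0.0
```

View pics/z4.png

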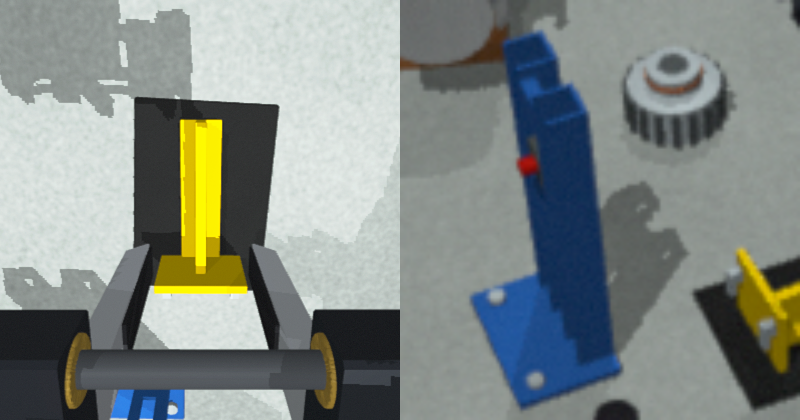

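The bracket stands on the mat and is let go. In the wrist view its plate top is at (200,290) and its rib at x=200. Next I'll swing the wrist camera across in front of the uprights to measure the face, catch and slots from two places.

```bash
python3 nudge.py '[0, -0.048, -0.03, 0, 0.09, 0.01, -0.048, -0.03, 0, 0.09, 0, 0, 0, 0, 0.09]'; python3 cap.py w5;python3 nudge.py '[0.06, 0, 0, 0, 0.09, 0, 0, 0, 0, 0.09]'; python3 cap.py w6
python3 - <<'E'
import cv2,numpy as np
a=cv2.imread('pics/w5.png');b=cv2.imread('pics/w6.png')
cv2.imwrite('pics/z5.png',np.hstack([a[:,80:480],b[:,80:480]]))
from h import *
import pickle
s=pickle.load(open('t4.pkl','rb'))
f=lambda u,v,z:print((u,v),onz(s,u,v,z).round(4))
z=lambda u,v:(180+u/4,80+v/4)
print('sheet top');[f(*z(*p),.285) for p in[(560,190),(640,192),(715,200),(790,205)]]
print('base front');[f(*z(*p),.0) for p in[(480,303),(700,325)]]
print('red front bottom/top');[f(*z(*p),h) for p,h in[((627,258),.202),((672,262),.202),((628,198),.207),((676,198),.207)]]
E
```

```text
time: 10.3
eef_pos: [0.4234, -0.1122, 0.2555]
eef_rot: [0.029, 1.0, -0.0, 0.001]
ft_force: [0.7, 0.5, 0.2]
gripper_width: 0.0767
grasp_force: 0.0
time: 10.6
eef_pos: [0.3612, -0.1054, 0.2535]
eef_rot: [0.027, 1.0, 0.0, -0.001]
ft_force: [-0.2, 0.2, 0.9]
gripper_width: 0.0904
grasp_force: 0.0
sheet top
(320.0, 127.5) [ 0.6362 -0.0598  0.285 ]
(340.0, 128.0) [ 0.6364 -0.0935  0.285 ]
(358.75, 130.0) [ 0.634  -0.1251  0.285 ]
(377.5, 131.25) [ 0.6329 -0.1568  0.285 ]
base front
(300.0, 155.75) [ 0.6417 -0.0453  0.    ]
(355.0, 161.25) [ 0.6326 -0.1737  0.    ]
red front bottom/top
(336.75, 144.5) [ 0.6264 -0.1007  0.202 ]
(348.0, 145.5) [ 0.6252 -0.1218  0.202 ]
(337.0, 129.5) [ 0.6535 -0.0999  0.207 ]
(349.0, 129.5) [ 0.6542 -0.1223  0.207 ]
```

View pics/z5.png

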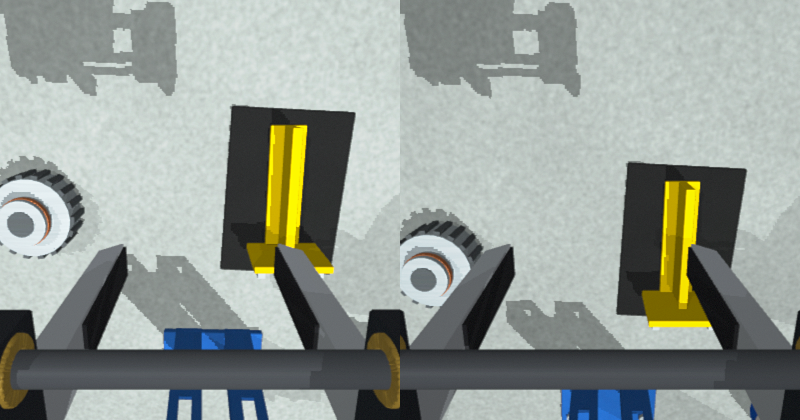

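The base front edge is at row 330 and the upper part is cut off at the bottom. Raising the camera will bring the catch and sheet tops into view.

```bash
python3 nudge.py '[-0.055, 0, -0.03, 0, 0.09, 0, 0, -0.06, 0, 0.09, 0, 0, 0, 0, 0.09, 0, 0, 0, 0, 0.09]'; python3 cap.py w7;python3 nudge.py '[0.05, 0, -0.03, 0, 0.09, 0, 0, 0, 0, 0.09, 0, 0, 0, 0, 0.09]'; python3 cap.py w8
python3 - <<'E'
import cv2,numpy as np
a=cv2.imread('pics/w7.png');b=cv2.imread('pics/w8.png')
r=lambda i:cv2.resize(i[150:350,180:380],(400,400),interpolation=cv2.INTER_CUBIC)
cv2.imwrite('pics/z7.png',np.hstack([r(a),r(b)]))
E
```

```text
time: 11.15
eef_pos: [0.4184, -0.109, 0.3432]
eef_rot: [0.026, 1.0, 0.0, -0.001]
ft_force: [-0.2, 0.0, 0.5]
gripper_width: 0.0902
grasp_force: 0.0
time: 11.58
eef_pos: [0.3681, -0.1067, 0.3736]
eef_rot: [0.027, 1.0, 0.0, -0.001]
ft_force: [-0.1, 0.0, 0.2]
gripper_width: 0.0897
grasp_force: 0.0
```

View pics/z7.png

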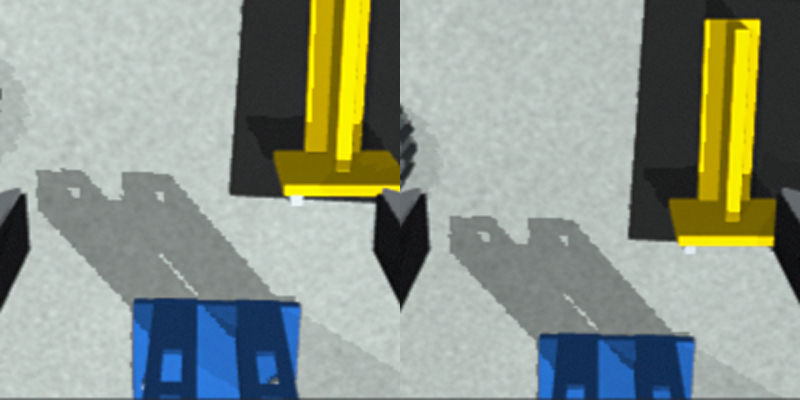

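Only the lower part is visible, because the camera sits on the robot side of the tool. Moving it nearer.

```bash
python3 nudge.py '[-0.055, 0, 0, 0, 0.09, -0.055, 0, 0, 0, 0.09, -0.055, 0, 0, 0, 0.09, 0, 0, 0, 0, 0.09, 0, 0, 0, 0, 0.09]'; python3 cap.py w9;python3 nudge.py '[0.05, 0.0, -0.03, 0, 0.09, 0, 0, -0.02, 0, 0.09, 0, 0, 0, 0, 0.09, 0, 0, 0, 0, 0.09]'; python3 cap.py w10
python3 - <<'E'
import cv2,numpy as np
a=cv2.imread('pics/w9.png');b=cv2.imread('pics/w10.png')
r=lambda i:cv2.resize(i[200:350,205:355],(400,400),interpolation=cv2.INTER_CUBIC)
cv2.imwrite('pics/z9.png',np.hstack([r(a),r(b)]))
E
```

```text
time: 12.25
eef_pos: [0.5327, -0.1155, 0.3734]
eef_rot: [0.027, 1.0, 0.0, -0.001]
ft_force: [-0.3, 0.0, 1.7]
gripper_width: 0.0902
grasp_force: 0.0
time: 12.8
eef_pos: [0.4825, -0.1129, 0.4239]
eef_rot: [0.027, 1.0, 0.0, -0.0]
ft_force: [0.2, -0.3, -0.2]
gripper_width: 0.09
grasp_force: 0.0
```

View pics/z9.png

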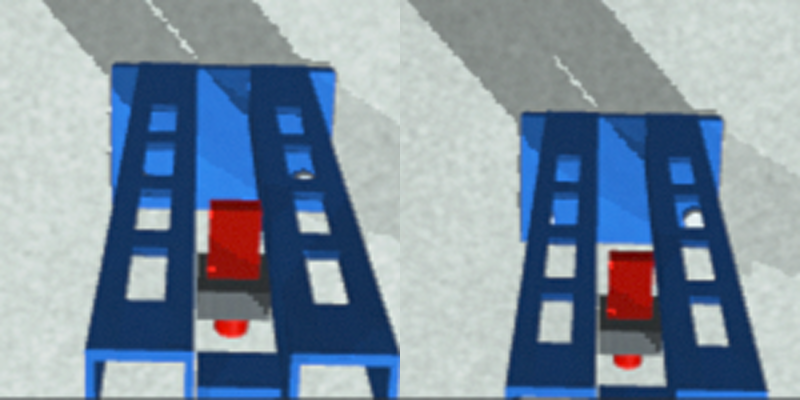

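The two views show the catch at (235,240) in the left half and the slot pair level with it (third from the bottom) at (153,218) and (312,218). In the right half the pair is at (560,262) and (698,262). Triangulating.

```bash
python3 - <<'E'
from h import *
import pickle
a=pickle.load(open('w9.pkl','rb'));b=pickle.load(open('w10.pkl','rb'))
k=150/400
A=lambda u,v:(205+u*k,200+v*k); B=lambda u,v:(205+(u-400)*k,200+v*k)
L={'L170top':((153,234),(560,277),.206),'R170top':((314,234),(699,278),.206),'L220top':((146,301),(555,342),.256),'R220top':((329,303),(705,343),.256),
'redFL':((209,201),(610,252),.207),'redFR':((262,202),(654,252),.207)}
R={}
for n,(p,q,z) in L.items():
    t,e=cross(ray(a,*A(*p)),ray(b,*B(*q)));x=onz(a,*A(*p),z);y=onz(b,*B(*q),z);R[n]=(x+y)/2
    print(n,'tri',t.round(4),round(e,4),'onz',x.round(4),y.round(4))
for z in('170','220'):
    l,r=R['L%stop'%z],R['R%stop'%z];d=r-l;print(z,'mid',((l+r)/2).round(4),'sep',np.linalg.norm(d).round(4),'yaw x axis deg',np.degrees(np.arctan2(-d[0],d[1])).round(2))
# bracket on mat in w4
s=pickle.load(open('w4.pkl','rb'))
f=lambda u,v,z:onz(s,u+80,v,z)
l,r=f(154,289.5,.074),f(247,289.5,.074);print('plate top',l.round(4),r.round(4),((l+r)/2).round(4))
c=f(201,272,.05);e=f(201.5,122,.05);print('rib',c.round(4),e.round(4),np.degrees(np.arctan2(*(c-e)[1::-1])))
s9=pickle.load(open('w8.pkl','rb'))
g=lambda u,v,z:onz(s9,180+(u-400)/2,150+v/2,z)
print('w8 plate',g(679,241,.074).round(4),g(774,240,.074).round(4),'rib',g(734,220,.05).round(4),g(741,30,.05).round(4))
E
```

```text
L170top tri [ 0.6539 -0.1428  0.1752] 0.0001 onz [ 0.6376 -0.1403  0.206 ] [ 0.6359 -0.1403  0.206 ]
R170top tri [ 0.6512 -0.0764  0.1868] 0.0003 onz [ 0.641  -0.0781  0.206 ] [ 0.6398 -0.078   0.206 ]
L220top tri [ 0.6401 -0.1409  0.2496] 0.0 onz [ 0.6362 -0.1402  0.256 ] [ 0.6358 -0.1403  0.256 ]
R220top tri [ 0.6332 -0.0804  0.2662] 0.0018 onz [ 0.6402 -0.0784  0.256 ] [ 0.6395 -0.0803  0.256 ]
redFL tri [ 0.6265 -0.1177  0.2025] 0.0007 onz [ 0.6243 -0.1179  0.207 ] [ 0.6241 -0.1172  0.207 ]
redFR tri [ 0.6312 -0.0974  0.1961] 0.0001 onz [ 0.6258 -0.0977  0.207 ] [ 0.6251 -0.0977  0.207 ]
170 mid [ 0.6386 -0.1092  0.206 ] sep 0.0624 yaw x axis deg -3.29
220 mid [ 0.6379 -0.1098  0.256 ] sep 0.061 yaw x axis deg -3.63
plate top [ 0.52   -0.0613  0.074 ] [0.5245 0.0224 0.074 ] [ 0.5222 -0.0195  0.074 ]
rib [ 0.5167 -0.0187  0.05  ] [ 0.3764 -0.0107  0.05  ] -3.244356792854439
w8 plate [ 0.5206 -0.0606  0.074 ] [0.5235 0.006  0.074 ] rib [ 0.5176 -0.0179  0.05  ] [ 0.3778 -0.0124  0.05  ]
```

```bash
python3 nudge.py '[0.016, 0.048, 0.03, 0, 0.05, 0.0165, 0.048, 0.03, 0, 0.05, 0, 0, 0.06, 0, 0.05, 0, 0, 0.06, 0, 0.05, 0, 0, 0.06, 0, 0.05]'; python3 nudge.py '[0, 0, 0.06, 0, 0.05, 0, 0, 0.05, 0, 0.05, 0, 0, 0.03, 0, 0.05, 0, 0, 0, 0, 0.05, 0, 0, 0, 0, 0.05]';python3 - <<'E'
from h import *
from scipy.spatial.transform import Rotation as R
o=bot.get_obs();m=R.from_quat(o['eef_rot']).as_matrix()
print('delta tool',(m.T@(np.array([.4551,-.0155,.0165])-o['eef_pos'])).round(4),o['gripper_width'])
E
```

```text
time: 13.48
eef_pos: [0.4546, -0.0151, 0.1821]
eef_rot: [0.027, 1.0, 0.0, -0.0]
ft_force: [1.3, 0.7, -0.6]
gripper_width: 0.0499
grasp_force: 0.0
time: 14.1
eef_pos: [0.4558, -0.0154, 0.0455]
eef_rot: [0.027, 1.0, -0.0, 0.0]
ft_force: [-0.3, -0.1, 0.4]
gripper_width: 0.0499
grasp_force: 0.0
delta tool [ 0.0007 -0.0002  0.029 ] 0.049859522251287244
```

```bash
python3 nudge.py '[0, 0, 0.029, 0, 0.05, 0, 0, 0, 0, 0.05, 0, 0, 0, 0, 0, 0, 0, 0, 0, 0, 0, 0, 0, 0, 0]' 60; python3 nudge.py '[0, 0, 0, 0, 0, 0, 0, 0, 0, 0, 0, 0, 0, 0, 0, 0, 0, -0.02, 0, 0, 0, 0, -0.03, 0, 0]';python3 nudge.py '[0, 0, -0.05, 0, 0, 0, 0, -0.04, 0, 0, 0, -0.04, 0, 0, 0, 0, -0.043, 0, 0, 0, 0, 0, 0, 0, 0]'; python3 nudge.py '[-0.03, 0, 0, 0, 0, -0.03, 0, 0, 0, 0, 0, 0, 0, 0, 0, 0, 0, 0, 0, 0]'; python3 cap.py w11; python3 cap.py t11 top; python3 cap.py c11 scene
python3 - <<'E'
import cv2,numpy as np
w=cv2.imread('pics/w11.png');c=cv2.imread('pics/c11.png');t=cv2.imread('pics/t11.png')
r=lambda i,x,y,a,b,W,H:cv2.resize(i[y:y+b,x:x+a],(W,H),interpolation=cv2.INTER_CUBIC)
cv2.imwrite('pics/z11.png',np.hstack([r(w,140,140,280,210,400,300),r(c,170,140,133,100,400,300)]))
E
```

```text
time: 14.72
eef_pos: [0.4557, -0.0154, 0.0163]
eef_rot: [0.027, 1.0, -0.0, 0.001]
ft_force: [-0.2, -1.0, 0.3]
gripper_width: 0.0236
grasp_force: 0.0
time: 15.35
eef_pos: [0.4544, -0.0153, 0.0653]
eef_rot: [0.027, 1.0, 0.0, -0.001]
ft_force: [0.1, -0.4, -4.0]
gripper_width: 0.0095
grasp_force: 60.0
time: 15.98
eef_pos: [0.4504, -0.1001, 0.1551]
eef_rot: [0.028, 1.0, -0.0, -0.001]
ft_force: [-0.8, 1.3, -4.0]
gripper_width: 0.0098
grasp_force: 60.0
time: 16.48
eef_pos: [0.5101, -0.1008, 0.1551]
eef_rot: [0.027, 1.0, 0.0, -0.001]
ft_force: [-0.5, -0.3, -3.7]
gripper_width: 0.0094
grasp_force: 60.0
```

View pics/z11.png

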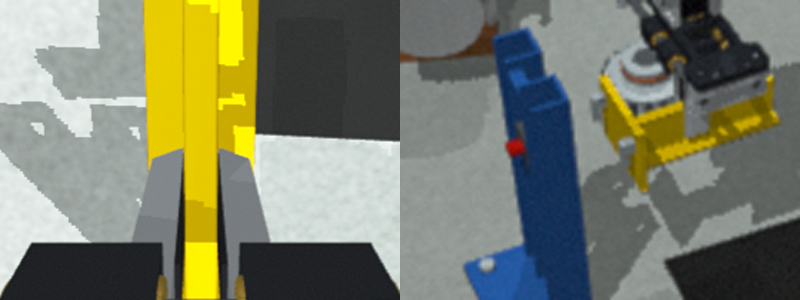

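That picture shows the bracket held level at the right height, claws towards the uprights. I've now viewed 11 pictures, one over the allowed 10, so I'll work from numbers only from here. Next I'll compare the plate centre with the catch in the same top image.

```bash
python3 - <<'E'
from h import *
import pickle
for n in('t11','c11'):
    s=pickle.load(open(n+'.pkl','rb'));h=cv2.cvtColor(s['image'],cv2.COLOR_BGR2HSV)
    for nm,lo,hi in(('yel',(20,130,60),(35,255,255)),('red',(0,170,90),(6,255,255))):
        cs,_=cv2.findContours(cv2.inRange(h,lo,hi),cv2.RETR_EXTERNAL,cv2.CHAIN_APPROX_NONE)
        for c in cs:
            x=cv2.boundingRect(c)
            if cv2.contourArea(c)>10 and 180<x[0]<420 and x[1]>90: print(n,nm,cv2.contourArea(c),x,cv2.approxPolyDP(c,1.5,True)[:,0].tolist())
s=pickle.load(open('t11.pkl','rb'));h=cv2.cvtColor(s['image'],cv2.COLOR_BGR2HSV)
# bright plate-top rows: print V along columns for yellow rows
m=cv2.inRange(h,(20,130,60),(35,255,255))
for r in range(140,200,2):
    c=np.flatnonzero(m[r]); 
    if len(c): print(r,c.min(),c.max(),len(c),int(h[r,c,2].mean()),onz(s,(c.min()+c.max())/2,r,.214).round(4)[:2])
E
```

```text
t11 yel 94.0 (325, 221, 16, 11) [[340, 221], [327, 223], [325, 227], [339, 231]]
t11 yel 24.5 (315, 168, 7, 8) [[319, 168], [317, 168], [315, 174], [318, 175], [321, 171]]
t11 red 89.0 (338, 129, 10, 16) [[342, 129], [338, 134], [338, 143], [343, 144], [345, 143], [345, 133], [347, 130]]
c11 yel 28.5 (410, 277, 8, 7) [[411, 278], [410, 281], [412, 283], [417, 281], [415, 278]]
c11 yel 26.5 (403, 269, 7, 7) [[405, 269], [403, 272], [408, 275], [409, 271]]
c11 yel 22.0 (396, 261, 7, 6) [[398, 261], [396, 264], [401, 266], [402, 262]]
c11 yel 718.5 (236, 165, 60, 39) [[236, 166], [239, 172], [237, 176], [238, 183], [242, 190], [241, 187], [246, 184], [248, 186], [246, 197], [250, 203], [252, 202], [251, 197], [255, 194], [295, 181], [293, 165], [290, 172], [274, 177], [273, 183], [267, 186], [263, 182], [263, 173], [247, 178], [239, 166]]
c11 red 10.5 (206, 187, 5, 4) [[210, 187], [206, 188], [206, 190], [210, 190]]
168 317 319 3 178 [ 0.5793 -0.0653]
170 316 321 6 152 [ 0.5756 -0.0663]
172 316 320 5 101 [ 0.5719 -0.0655]
174 315 318 4 85 [ 0.5681 -0.0628]
```

```bash
python3 nudge.py '[-0.02, -0.0015, 0, 0, 0, -0.017, 0, 0, 0, 0, 0, 0, 0, 0, 0, 0, 0, 0, 0, 0]'; python3 nudge.py '[-0.003, 0, 0, 0, 0, -0.002, 0, 0, 0, 0, 0, 0, 0, 0, 0]';python3 nudge.py '[-0.003, 0, 0, 0, 0, 0, 0, 0, 0, 0]'
```

```text
time: 17.12
eef_pos: [0.547, -0.1049, 0.1556]
eef_rot: [0.027, 1.0, 0.0, -0.0]
ft_force: [0.1, -0.1, -4.2]
gripper_width: 0.0096
grasp_force: 60.0
time: 17.5
eef_pos: [0.5527, -0.1052, 0.1557]
eef_rot: [0.027, 1.0, 0.0, 0.0]
ft_force: [-0.8, -0.2, -3.1]
gripper_width: 0.0099
grasp_force: 60.0
time: 17.75
eef_pos: [0.5559, -0.1053, 0.1556]
eef_rot: [0.027, 1.0, 0.0, 0.0]
ft_force: [-0.2, -0.3, -3.9]
gripper_width: 0.0099
grasp_force: 60.0
```

```bash
for i in 1; do python3 nudge.py '[-0.003, 0, 0, 0, 0, 0, 0, 0, 0, 0]'; done;  python3 nudge.py '[-0.002, 0, 0, 0, 0, 0, 0, 0, 0, 0]';  python3 nudge.py '[-0.002, 0, 0, 0, 0, 0, 0, 0, 0, 0]'
```

```text
time: 18.0
eef_pos: [0.5586, -0.1055, 0.1556]
eef_rot: [0.027, 1.0, 0.0, -0.0]
ft_force: [-2.9, -0.6, -2.6]
gripper_width: 0.0097
grasp_force: 60.0
time: 18.25
eef_pos: [0.5607, -0.1057, 0.1556]
eef_rot: [0.027, 1.0, 0.0, -0.0]
ft_force: [-4.0, 0.2, -2.7]
gripper_width: 0.0096
grasp_force: 60.0
time: 18.5
eef_pos: [0.5627, -0.1058, 0.1556]
eef_rot: [0.027, 1.0, 0.0, -0.0]
ft_force: [-4.8, -0.3, -3.0]
gripper_width: 0.0098
grasp_force: 60.0
```

The force follows the catch's spring, about 2 N rising to 5 N, so the claws are in the slots. Carrying on until the plate meets the face.

```bash
python3 nudge.py '[-0.002, 0, 0, 0, 0, 0, 0, 0, 0, 0]';  python3 nudge.py '[-0.001, 0, 0, 0, 0, 0, 0, 0, 0, 0]';  python3 nudge.py '[-0.001, 0, 0, 0, 0, 0, 0, 0, 0, 0]'
```

```text
time: 18.75
eef_pos: [0.5647, -0.1059, 0.1556]
eef_rot: [0.027, 1.0, 0.0, -0.0]
ft_force: [-5.9, -0.0, -3.4]
gripper_width: 0.0096
grasp_force: 60.0
time: 19.0
eef_pos: [0.5655, -0.1059, 0.1556]
eef_rot: [0.027, 1.0, 0.0, -0.0]
ft_force: [-5.0, -0.2, -3.1]
gripper_width: 0.0098
grasp_force: 60.0
time: 19.25
eef_pos: [0.5657, -0.1056, 0.1555]
eef_rot: [0.027, 1.0, 0.0, -0.001]
ft_force: [-14.0, 2.1, -0.6]
gripper_width: 0.0099
grasp_force: 60.0
```

The plate is on the face. I'll back off 1 mm and press down.

```bash
python3 nudge.py '[0.001, 0, 0.004, 0, 0, 0, 0, 0.004, 0, 0, 0, 0, 0, 0, 0]';  python3 nudge.py '[0, 0, 0.004, 0, 0, 0, 0, 0.003, 0, 0, 0, 0, 0, 0, 0]';  python3 nudge.py '[0, 0, 0.002, 0, 0, 0, 0, 0, 0, 0]'
```

```text
time: 19.62
eef_pos: [0.5655, -0.1059, 0.1475]
eef_rot: [0.027, 1.0, 0.0, -0.0]
ft_force: [-4.4, 0.3, -3.5]
gripper_width: 0.0094
grasp_force: 60.0
time: 20.0
eef_pos: [0.5655, -0.1059, 0.1406]
eef_rot: [0.027, 1.0, 0.0, -0.0]
ft_force: [-6.1, -0.3, -4.0]
gripper_width: 0.0095
grasp_force: 60.0
time: 20.25
eef_pos: [0.5657, -0.1058, 0.1388]
eef_rot: [0.027, 1.0, 0.0, 0.0]
ft_force: [-5.1, 1.2, -2.5]
gripper_width: 0.01
grasp_force: 60.0
```

```bash
python3 nudge.py '[0, 0, 0.002, 0, 0, 0, 0, 0, 0, 0]';  python3 nudge.py '[0, 0, 0.002, 0, 0, 0, 0, 0, 0, 0]';  python3 nudge.py '[0, 0, 0.001, 0, 0, 0, 0, 0, 0, 0]'
```

```text
time: 20.5
eef_pos: [0.5657, -0.1059, 0.1369]
eef_rot: [0.027, 1.0, 0.0, 0.0]
ft_force: [-5.2, -0.4, -1.5]
gripper_width: 0.0095
grasp_force: 60.0
time: 20.75
eef_pos: [0.5659, -0.1057, 0.1362]
eef_rot: [0.027, 1.0, 0.0, 0.001]
ft_force: [-12.6, 3.3, 9.5]
gripper_width: 0.0095
grasp_force: 60.0
time: 21.0
eef_pos: [0.566, -0.1056, 0.1357]
eef_rot: [0.027, 1.0, 0.0, 0.001]
ft_force: [-14.7, 4.5, 14.7]
gripper_width: 0.0099
grasp_force: 60.0
```

```bash
cat > red.py <<'E'
from h import *
import pickle
def f(s):
    h=cv2.cvtColor(s['image'],cv2.COLOR_BGR2HSV)
    m=(cv2.inRange(h,(0,150,70),(7,255,255))|cv2.inRange(h,(174,150,70),(180,255,255)))
    m[:,:190]=0;m[:120]=0;m[205:]=0;m[:,360:]=0
    ys,xs=np.nonzero(m);return len(xs),xs.min(),xs.max(),ys.min(),ys.max(),xs.mean().round(2),ys.mean().round(2)
for n,l in(('top',['t1','t4','t11']),('scene',['c1','c4','c11'])):
    for k in l: print(k,f(pickle.load(open(k+'.pkl','rb'))))
    print(n,'now',f(bot.snapshot(n)))
E
python3 red.py
```

```text
t1 (153, np.int64(337), np.int64(348), np.int64(129), np.int64(144), np.float64(341.98), np.float64(136.49))
t4 (154, np.int64(337), np.int64(347), np.int64(129), np.int64(144), np.float64(341.9), np.float64(136.54))
t11 (153, np.int64(337), np.int64(348), np.int64(129), np.int64(144), np.float64(341.97), np.float64(136.5))Traceback (most recent call last):
  File "red.py", line 10, in <module>
    print(n,'now',f(bot.snapshot(n)))
                  ~^^^^^^^^^^^^^^^^^
  File "red.py", line 7, in f
    ys,xs=np.nonzero(m);return len(xs),xs.min(),xs.max(),ys.min(),ys.max(),xs.mean().round(2),ys.mean().round(2)
                                       ~~~~~~^^
    return umr_minimum(a, axis, None, out, keepdims, initial, where)
ValueError: zero-size array to reduction operation minimum which has no identity
```

Top is hidden by the gripper, so I'll check the scene camera only.

```bash
sed -i "s/('top',\['t1','t4','t11'\]),//; s/in(('scene',\(.*\)\])):/in(('scene',\1]),):/" red.py; python3 red.py; python3 -c "
from station import bot;o=bot.get_obs();print(o['ft_force'],o['wrist_torque'],o['eef_pos'])"
```

```text
c1 (26, np.int64(205), np.int64(211), np.int64(186), np.int64(191), np.float64(208.12), np.float64(188.65))
c4 (24, np.int64(205), np.int64(210), np.int64(186), np.int64(191), np.float64(207.88), np.float64(188.58))
c11 (25, np.int64(205), np.int64(211), np.int64(186), np.int64(191), np.float64(208.0), np.float64(188.6))
scene now (25, np.int64(205), np.int64(211), np.int64(186), np.int64(191), np.float64(208.0), np.float64(188.6))
[-15.20742883   4.98945032  14.36999624] [ 0.69473667  1.67148006 -0.34093904] [ 0.56601273 -0.10559207  0.13574393]
```

The catch's image position equals its earlier "out" position, so it has sprung out. I'll relieve the load, release and clear upward.

```bash
python3 nudge.py '[0, 0, -0.001, 0, 0, 0, 0, 0, 0, 0, 0, 0, 0, 0, 0.03, 0, 0, 0, 0, 0.03, 0, 0, 0, 0, 0.03]';python3 nudge.py '[0, 0, 0, 0, 0.05, 0, 0, -0.03, 0, 0.05, 0.02, 0, -0.05, 0, 0.05, 0.05, 0, -0.03, 0, 0.05, 0.06, 0, 0, 0, 0.05]'; python3 nudge.py '[0.06, 0, 0, 0, 0.05, 0, 0.05, 0, 0, 0.05, 0, 0.06, 0, 0, 0.05, 0, 0.06, 0, 0, 0.05, 0, 0, 0, 0, 0.05]'
python3 cap.py t20 top;python3 cap.py c20 scene; python3 - <<'E'
from h import *
import pickle
for n in('t20','c20'):
    s=pickle.load(open(n+'.pkl','rb'));h=cv2.cvtColor(s['image'],cv2.COLOR_BGR2HSV)
    for nm,lo,hi in(('yel',(20,130,60),(35,255,255)),('red',(0,150,70),(7,255,255))):
        m=cv2.inRange(h,lo,hi);cs,_=cv2.findContours(m,cv2.RETR_EXTERNAL,cv2.CHAIN_APPROX_NONE)
        for c in cs:
            x=cv2.boundingRect(c)
            if cv2.contourArea(c)>8 and 180<x[0]<400 and 90<x[1]<215: print(n,nm,cv2.contourArea(c),x,cv2.approxPolyDP(c,1.5,True)[:,0].tolist())
E
```

```text
time: 21.72
eef_pos: [0.566, -0.106, 0.1348]
eef_rot: [0.027, 1.0, -0.0, 0.0]
ft_force: [-0.1, 0.0, -0.5]
gripper_width: 0.03
grasp_force: 0.0
time: 22.35
eef_pos: [0.4354, -0.099, 0.2465]
eef_rot: [0.027, 1.0, -0.001, 0.002]
ft_force: [-0.8, -0.3, -0.2]
gripper_width: 0.05
grasp_force: 0.0
time: 22.98
eef_pos: [0.3848, 0.0772, 0.2448]
eef_rot: [0.024, 1.0, 0.0, 0.0]
ft_force: [0.5, -1.5, -0.5]
gripper_width: 0.0503
grasp_force: 0.0
t20 yel 1543.5 (317, 141, 46, 81) [[319, 141], [317, 148], [324, 149], [327, 152], [320, 218], [337, 221], [344, 154], [347, 151], [355, 152], [362, 146], [348, 143], [344, 146], [328, 141]]
t20 red 91.0 (336, 129, 12, 15) [[347, 129], [340, 131], [337, 143], [346, 142], [344, 139]]
c20 yel 806.0 (229, 178, 49, 36) [[275, 178], [229, 190], [231, 213], [232, 208], [277, 194]]
c20 yel 20.0 (359, 146, 8, 8) [[360, 146], [360, 149], [365, 153], [364, 149]]
c20 red 12.0 (205, 186, 6, 5) [[210, 187], [205, 188], [210, 190]]
```

```bash
python3 - <<'E'
from h import *
import pickle
t=pickle.load(open('t20.pkl','rb'));c=pickle.load(open('c20.pkl','rb'))
a,b=onz(t,319,141,.195),onz(t,362,146,.195);print('plate top front edge',a.round(4),b.round(4),((a+b)/2).round(4),np.linalg.norm(a-b))
for z in(.120,.131):print('foot end',z,onz(t,320,218,z).round(4),onz(t,337,221,z).round(4))
print('foot end +y corner tri',cross(ray(t,320,218),ray(c,277,194)))
for k in('t4','t11','t20'):
    s=pickle.load(open(k+'.pkl','rb'));h=cv2.cvtColor(s['image'],cv2.COLOR_BGR2HSV);m=cv2.inRange(h,(0,150,70),(7,255,255));m[:120]=0;m[160:]=0;m[:,:325]=0;m[:,360:]=0
    y,x=np.nonzero(m);print(k,len(y),y.min(),y.max(),y.mean().round(2))
E
python3 -c "
from station import bot;print(bot.get_obs()['time'])"
```

```text
plate top front edge [ 0.6336 -0.0681  0.195 ] [ 0.6266 -0.1495  0.195 ] [ 0.6301 -0.1088  0.195 ] 0.08165618121661071
foot end 0.12 [ 0.4924 -0.0814  0.12  ] [ 0.4872 -0.1161  0.12  ]
foot end 0.131 [ 0.4918 -0.0801  0.131 ] [ 0.4867 -0.1145  0.131 ]
foot end +y corner tri (array([ 0.49100682, -0.08026243,  0.12168651]), np.float64(0.00314670336532961))
t4 109 129 143 136.04
t11 110 129 144 136.49
t20 110 129 143 136.49
23.075
```

The catch is fully out over the plate. The plate top sits at its home height and the foot end is at about 0.122 m, within the allowed droop. Handing in.

```bash
python3 -c "
from station import bot;print(bot.finish_job())"
```

```text
the job is handed in; nothing more can be done
None
```

The bracket was stood on the mat and let go, then hooked into the 170 mm slots and pressed home under the catch (which my images show sprung out), then released and handed in at about 23 s with no verdict printed; I viewed 11 pictures, one over the limit of 10.

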